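# Release the tin from the roll-out rack

### The arm

A 7-joint arm with a two-finger parallel gripper is mounted at the origin on a cart in front of the work surface, level with it; the furniture and walls round the work are solid. World frame = base frame: x ahead of the robot, y to its left, z up, the work surface at z = 0. Lengths are in m, angles in rad, forces in N, time in s.
With the tool pointing down it reaches from about 0.4 to 0.85 m from the base axis. Payload 10.4 kg.
Tool frame: the origin (TCP) lies midway between the tips of the shut fingers; the grasp point (between the pads) lies 19 mm behind it (manip.pinch_z is the distance from the TCP to the grasp point, in m); y points along the fingers, x is the direction in which the jaws open and shut, and the axes are right-handed (so a half turn about y gives the same grasp; the last joint's range is limited). The gripper opens to 85 mm and grips with 20 to 120 N. Pads are 22 mm wide; open, the fingers measure 114 mm over their backs; the gripper's body (76 mm by 85 mm) begins 54 mm behind the grasp point. The pads swing forward as they close: fully open they stand 13 mm farther back than shut.
Start: joints at [-1.15, 0.332, -0.065, 1.46, 0.022, 1.35, -0.088], TCP at [0.268, 0.564, 0.199] pointing down, gripper open.
Joint ranges: [-2.6, 2.6], [-0.5, 2.12], [-1.47, 1.34], [0.16, 2.42], [-1.27, 4.41], [0.06, 2.06], [-2.6, 2.6]. Speed limits (rad/s): [2.22, 2.22, 2.79, 2.79, 3.14, 3.14, 3.14].

### API

Orientations are given as a unit quaternion [x, y, z, w].
In Python, from workcell import manip gives the robot as it stands.
- The arm moves only by the shell command python3 -m pendant 'ROWS' [OPENING] [FORCE]. ROWS is a JSON object of lists of equal length, an entry for each row: "offset": the shift along the tool's x, y, z scaled (see below), a list of three; "turn": the turn, a rotation vector about the tool's x, y, z scaled (see below), a list of three. A call has 1 to 12 rows; each row is the pose to reach, as a shift and turn from the pose measured when the call began, along the tool's axes at that moment; what a row does not reach only later rows make up. The controller multiplies each number of a shift by 200 mm and each number of a turn by 45 degrees. A row lasts 1/8 s, in which the tool goes at most 62.5 mm and 10.7 degrees, less where a joint would pass 70% of its speed; a pose out of reach is approached as far as the arm can. A call with a number of a shift or a turn outside -1 to 1 is refused whole. A call with a gripper value outside its range is refused whole. OPENING is the opening in per cent of the stroke, from 0 (shut) to 100 (fully open), set as the call begins (- or left out, the last holds). The fingers move at their own pace and stop on an object; FORCE is the grip in N (left out, the last holds). Time passes only in rows, so rows that repeat a pose let the fingers close. It gives the time, the measured TCP pose, the force and the opening at its end, in the units of the state.
- manip.get_obs(): the state, without advancing time (a new reading comes with each control period).
- manip.camera(name): name is "scene" or "side" or "wrist"; returns (picture, depth): 420x560x3 uint8, red, green, blue; 420x560 float32, m along the optical axis (not along the pixel's ray), 0 where there is no reading.
- manip.camera_model(name): a dict with "intrinsics" (3x3 intrinsics, pixels), "R" (3x3) and "t" (3): a world point X has camera coordinates R X + t; the wrist camera has in their place "tool_from_camera" (4x4, takes a point from camera to tool coordinates, whose origin is the TCP and whose axes are the tool frame's). Camera axes: x right, y down, z forward; pixel columns grow to the right and rows downward; lengths in m; the calibration is good to about 2 mm. A picture is of the moment at which its call begins: read the wrist's pose just before it. camera_model takes no time and is no camera call.
- manip.hand_in(): hands the job in, once; it reports no verdict.
The state is a dict: "clock": time; "joint_pos": joint angles; "joint_velocities": joint speeds; "tau": joint torques, N m; "position": TCP position; "ee_rot": TCP orientation; "ft_force": force on the tool from outside, world axes, zero at the start; "torque": the same for the moment, N m; "grip_width": opening from 0.0 (shut) to 1.0 (fully open).
Only numpy, scipy, OpenCV 4.12 (cv2) and the standard library are available. Lean on these libraries where they do the work, as an engineer would, in place of code of your own. Each camera call takes 0.05 s, during which the arm holds its last target. There are 200 camera calls.

### The job

The small tin and a spice jar lie on their sides in the two lanes of the steel roll-out rack, each held back by its own gate. Press down the yellow pad of the tin's lane with the fingertips, so that the rocking lever lifts that gate, keep it down until the tin has rolled into the catch pocket at the low end, then let the pad come up so the gate closes. Leave the jar shut in behind its gate, do not touch the tin, the jar or the gates themselves, and leave the things standing round the rack where they are.

Things in the scene. Friction and masses are not known exactly. Their poses are not given: they have to be found in the camera images.
- rack: Fixed steel two-lane roll-out rack. Origin: its underside, mid lanes. Own -x is downhill to the catch pockets, +x to the pads, z up. x -201 to 100 mm (pads to 161), y -125 to 125; lanes a, b centred at y = +61, -61, 116 wide; walls 95 high, cheeks 150 high at x = 30 hold the pivots (height 135). Lane floor ends 30 high at x = -100; pockets x -192 to -102, floor 11 high, lip 52.
- pad_a: Yellow ribbed press pad at the high end of lane a's lever, 52 mm along the rack's x, 62 across, 8 thick. Origin: centre of its top, at x = 135, y = 61, z = 151 mm of the rack when the gate is shut. It is 105 mm from the pivot; fully pressed it sinks about 50 mm, against a spring and the gate's weight (3 to 6 N), and springs back when let go.
- pad_b: The same yellow press pad for lane b, at y = -61 mm of the rack.
- flap_a: Steel gate of lane a, hung on the low end of its lever, 100 mm from the pivot: a plate 96 mm wide, 6 mm thick, from 48 to 92 mm above the worktop when shut. Origin: at the lever, 87 mm above the plate's lower edge. Not to be touched by the robot.
- flap_b: The same steel gate for lane b. Not to be touched by the robot.
- gate_a (a joint): Angle of lane a's rocking lever, rad: 0 = pad up and gate shut, 0.5 = pad fully down and gate fully lifted. From about 0.42 (pad 44 mm down) the tin passes under the gate freely.
- gate_b (a joint): The same for lane b.
- tin_center (a point): Centre of the small food tin with a white and green label, 57 mm in diameter and 72 mm long, lying on its side across one of the lanes (either one) behind that lane's gate. Its own z axis is the tin's long axis. It rolls out by itself when the gate is up. When caught it lies near x = -163 mm of the rack.
- jar_center (a point): Centre of the spice jar with a dark cap, 41 mm in diameter and 105 mm long, lying on its side in the other lane behind the other gate.
- can_opener: Fixed bench can opener on the right: base, a steel post and a crank with a black grip that rises to about 0.4 m over the worktop. Origin: under its base. In the way of a low arm coming from the right.
- timer: White wind-up kitchen timer, 74 mm across, 55 mm high, loose on the worktop beyond the pads. Origin: centre of its underside.
- ramekin: Small white ribbed dish, 68 mm across, 38 mm high, loose on the worktop beyond the pads. Origin: centre of its underside.
- burner_cap: Black cast burner cap, 72 mm across, 20 mm high, loose on the worktop beyond the catch pockets. Origin: centre of its underside.
Not all that is in view belongs to the job. What is shaped like the part that bears tin_center but orange or turquoise is not meant.

How it is judged:
On the way, in this order (a step that is already met when the one before it is completed fails the run):
1. the pad of the tin's lane is pressed down by the fingers and its gate is lifted (((y of tin_center in the frame of rack above 0 m and value of joint gate_a above 0.2 rad and contact force between the fingers and pad_a above 0.5 N) or (y of tin_center in the frame of rack below 0 m and value of joint gate_b above 0.2 rad and contact force between the fingers and pad_b above 0.5 N))), for 0.1 s.
2. the tin has rolled into the catch pocket while the gate is still held up (x of tin_center in the frame of rack between -0.2 and -0.12 m and z of tin_center in the frame of rack below 0.06 m and ((y of tin_center in the frame of rack above 0 m and value of joint gate_a above 0.2 rad) or (y of tin_center in the frame of rack below 0 m and value of joint gate_b above 0.2 rad))), for 0.1 s.
At the end, for the whole second after the job is handed in: The tin lies at rest in a catch pocket (centre 120 to 200 mm downhill of the rack's origin, under 60 mm high), both gates are shut (within 0.05 rad), the jar is still in its lane behind its gate, and timer, dish and burner cap are within 20 mm of where they stood (x of tin_center in the frame of rack between -0.2 and -0.12 m and z of tin_center in the frame of rack below 0.06 m and linear speed of tin below 0.02 m/s and value of joint each of gate_a, gate_b below 0.05 rad and x of jar_center in the frame of rack above -0.07 m and z of jar_center in the frame of rack above 0.045 m and distance of each of timer, ramekin, burner_cap from where it was at the start of the episode below 0.02 m); the robot touches nothing.
It fails at once if the jar's gate is opened (beyond 0.15 rad) ((y of tin_center in the frame of rack above 0 m and value of joint gate_b above 0.15 rad) or (y of tin_center in the frame of rack below 0 m and value of joint gate_a above 0.15 rad)).
It fails at once if the jar leaves its place behind the gate (not (x of jar_center in the frame of rack above -0.07 m and z of jar_center in the frame of rack above 0.045 m)).
It fails at once if the robot touches the tin or the jar (contact force between any of the fingers, the arm and tin above 0.5 N or contact force between any of the fingers, the arm and jar above 0.5 N).
It fails at once if the robot touches a gate itself (contact force between any of the fingers, the arm and flap_a above 0.5 N or contact force between any of the fingers, the arm and flap_b above 0.5 N).
It fails at once if a thing beside the rack is pushed or lifted away (over 20 mm) (distance of any of timer, ramekin, burner_cap from where it was at the start of the episode above 0.02 m).
It also fails if it takes over 38 s, if anything falls off the work surface, if the arm or the gripper's body presses on something with over 40 N, if the wrist force passes 120 N, or if a joint passes its speed limit or range.

## Working session

There is one attempt and no reset: what is moved stays moved. The work goes in short steps, Python scripts to look and compute and a shell command to move; the robot and the scene stay as the last step left them, time stands still between calls to the robot, and variables do not carry over. Pictures are saved under pics/ and viewed, about 8 in all and at most 12, crops included, and the job is handed in when it is done.

```bash
mkdir -p pics; ls; cat > h.py <<'E'
import numpy as np, cv2
from workcell import manip
from scipy.spatial.transform import Rotation as Ro
def cam(n):
    o=manip.get_obs(); p,d=manip.camera(n); m=manip.camera_model(n); K=np.array(m["intrinsics"])
    v,u=np.mgrid[0:420,0:560]
    c=np.dstack([(u-K[0,2])/K[0,0]*d,(v-K[1,2])/K[1,1]*d,d])
    if n=="wrist":
        T=np.array(m["tool_from_camera"]); R=Ro.from_quat(o["ee_rot"]).as_matrix()
        w=(c@T[:3,:3].T+T[:3,3])@R.T+np.array(o["position"])
    else: w=(c-np.array(m["t"]))@np.array(m["R"])
    w[d==0]=np.nan
    return p,w
def save(n,p,s=1): cv2.imwrite("pics/"+n,cv2.resize(cv2.cvtColor(p,cv2.COLOR_RGB2BGR),None,fx=s,fy=s,interpolation=cv2.INTER_CUBIC))
E
python3 - <<'E'
from h import *
for n in("scene","side"):
    p,w=cam(n); save(n+"1.png",p,1.4); np.savez(n+"1.npz",p=p,w=w)
o=manip.get_obs();print(o["clock"],o["position"],o["ee_rot"],o["ft_force"])
E
```

```text
pics
0.1 [0.26820457 0.56408334 0.19868557] [ 0.59805376  0.3773264  -0.37809458 -0.59749558] [-0.3680413   0.70604629 -0.2295587 ]
```

View pics/scene1.png

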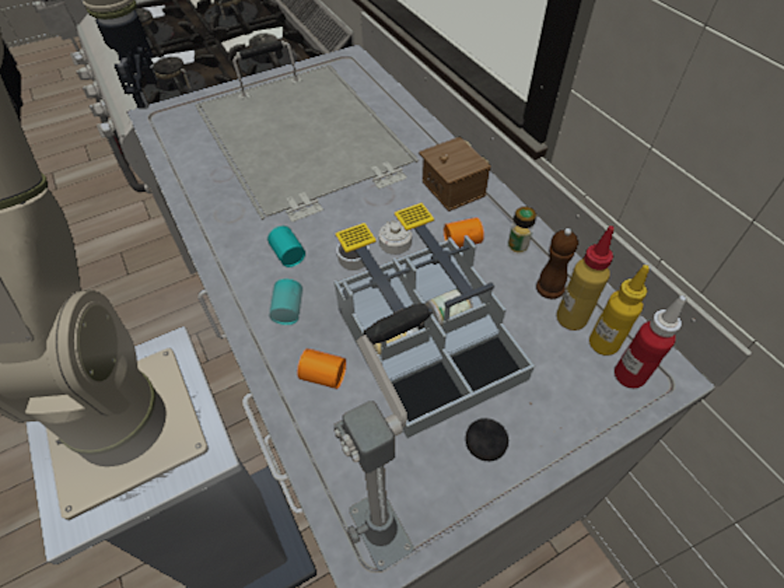

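View pics/side1.png

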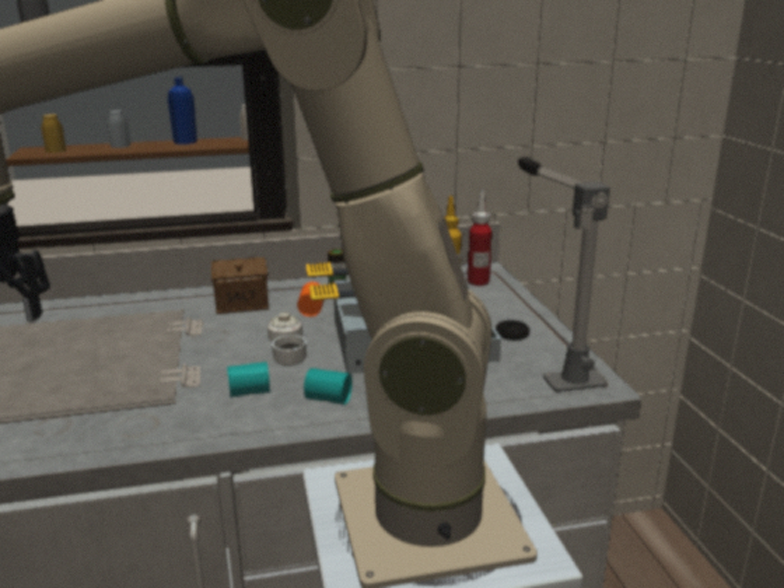

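Scene picture: the pads are at (355,237) near and (414,217) far. What could be taken for the tin: the white/green thing in the far lane (450,305), the thing in the near lane half hidden by the crank grip (390,342), the orange cylinders (463,232) and (322,368), and the turquoise ones (286,246) and (286,302). The far-lane object fits the description. I'll check it in a close crop and measure the pads.

```bash
python3 - <<'E'
from h import *
z=np.load("scene1.npz");p,w=z["p"],z["w"]
save("crop1.png",p[130:310,225:395],3.3)
hsv=cv2.cvtColor(p,cv2.COLOR_RGB2HSV)
y=cv2.inRange(hsv,(20,120,100),(35,255,255))
y[:,320:]=0
n,l,s,c=cv2.connectedComponentsWithStats(cv2.morphologyEx(y,cv2.MORPH_CLOSE,np.ones((5,5))))
for i in range(1,n):
    if s[i,4]>100:
        q=w[l==i]; q=q[q[:,2]>np.nanmedian(q[:,2])-.01]
        print(c[i],s[i,4],np.nanmedian(q,0),cv2.minAreaRect((q[:,:2]*1000).astype(np.float32)))
for name,(u,v) in dict(far=(450,305),near=(383,345),timer=(395,232),ram=(348,258),grip=(398,322),black=(487,440),cornerLowR=(531,370),cornerLowL=(405,430),salt=(455,160)).items():
    print(name,w[int(v/1.4),int(u/1.4)])
E
```

```text
[295.41975309 154.28395062] 324 [0.61595894 0.06321143 0.15170351] ((617.0139770507812, 65.00027465820312), (48.96257781982422, 62.185585021972656), 86.62804412841797)
[253.44101124 169.29775281] 356 [0.49388871 0.06948353 0.1514196 ] ((495.0509033203125, 72.72271728515625), (51.41416931152344, 61.119205474853516), 87.97369384765625)
far [ 0.5670561  -0.13823598  0.13961758]
near [ 0.44091202 -0.13035851  0.09977555]
timer [0.61650876 0.13817358 0.0441533 ]
ram [0.50068376 0.13613118 0.02567396]
grip [ 0.38250752 -0.28693182  0.40423111]
black [ 0.52294833 -0.33199187  0.02071294]
cornerLowR [ 0.66085581 -0.26966441  0.03644303]
cornerLowL [ 0.41401941 -0.25330577  0.02612844]
salt [0.81971496 0.22156693 0.09540987]
```

View pics/crop1.png

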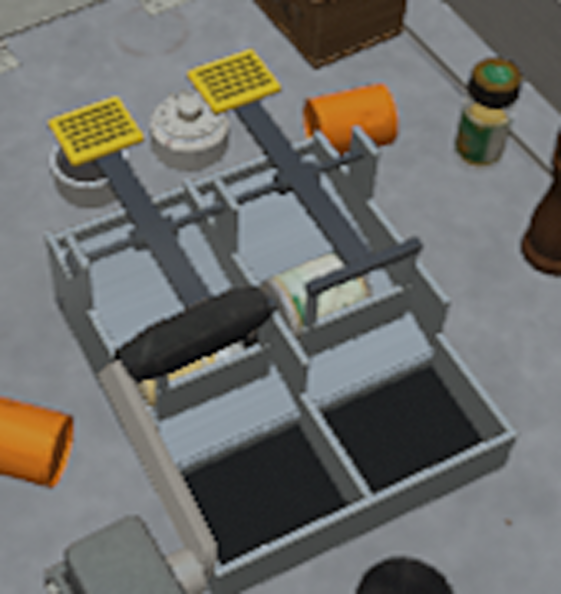

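The crop shows a white/green tin at crop (320,290) in the far lane, covering only part of the lane's width. A long tan-labelled jar fills the near lane at crop (200,370). Rack +x points along world +y, so the far lane is b, and its pad is at (0.617, 0.065, 0.151).

```bash
cat >> h.py <<'E'
def to(x,y,z,yaw=None):
    o=manip.get_obs();R=Ro.from_quat(o["ee_rot"]).as_matrix()
    print("t",o["clock"],"pos",np.round(o["position"],4),"F",np.round(o["ft_force"],1),"grip",o["grip_width"]); print("axes(cols)",np.round(R,3).tolist()); print("offset",np.round(R.T@(np.array([x,y,z])-o["position"])/.2,3))
E
python3 -c "
from h import *
to(.615,.066,.26)
print(manip.get_obs()['joint_pos'], manip.camera_model('wrist')['tool_from_camera'])"
```

```text
t 0.1 pos [0.2682 0.5641 0.1987] F [-0.4  0.7 -0.2] grip 1.0024078878432676
axes(cols) [[0.429, -0.0, -0.903], [0.903, -0.001, 0.429], [-0.001, -1.0, -0.0]]
offset [-1.505 -0.304 -2.635]
[-1.14958185  0.33281356 -0.06471073  1.4608719   0.02162808  1.34994656
 -0.08848199] [[ 9.99999999e-01 -3.21845970e-05  9.34300276e-06 -4.00352912e-04]
 [-1.88994085e-05 -3.11354205e-01  9.50293933e-01 -1.75570351e-01]
 [-2.76758440e-05 -9.50293932e-01 -3.11354206e-01  7.87939592e-02]
 [ 0.00000000e+00  0.00000000e+00  0.00000000e+00  1.00000000e+00]]
```

```bash
python3 -m pendant '{"offset":[[-0.1,-0.15,-0.2],[-0.25,-0.25,-0.45],[-0.4,-0.3,-0.7],[-0.55,-0.3,-0.95],[-0.55,-0.3,-0.95]],"turn":[[0,0,0],[0,0,0],[0,0,0],[0,0,0],[0,0,0]]}' 0 40
python3 -c "
from h import *
to(.615,.066,.26)"
```

```text
clock: 0.72
position: [0.3961, 0.3787, 0.2591]
ee_rot: [0.6, 0.375, -0.375, -0.599]
ft_force: [-0.1, 0.8, -0.6]
grip_width: 0.0
t 0.725 pos [0.3961 0.3787 0.2591] F [-0.1  0.8 -0.6] grip 0.0002540817699157208
axes(cols) [[0.437, 0.001, -0.9], [0.9, -0.002, 0.437], [-0.002, -1.0, -0.002]]
offset [-0.928 -0.    -1.668]
```

```bash
python3 -m pendant '{"offset":[[-0.12,0,-0.22],[-0.24,0,-0.44],[-0.36,0,-0.66],[-0.5,0,-0.88],[-0.54,0,-0.97],[-0.54,0,-0.97]],"turn":[[0,0,0],[0,0,0],[0,0,0],[0,0,0],[0,0,0],[0,0,0]]}'
python3 -c "
from h import *
p,w=cam('scene');save('scene2.png',p,1.4);np.savez('s2.npz',p=p,w=w)
p,w=cam('wrist');save('wrist2.png',p,1.2);np.savez('w2.npz',p=p,w=w)
to(.615,.066,.20);print(manip.get_obs()['joint_pos'])"
```

```text
clock: 1.48
position: [0.5237, 0.1961, 0.2592]
ee_rot: [0.601, 0.374, -0.375, -0.599]
ft_force: [0.0, 0.7, 0.3]
grip_width: -0.0
t 1.575 pos [0.5226 0.1984 0.2592] F [ 0.3  0.8 -0.5] grip -0.0031750083995395945
axes(cols) [[0.435, -0.0, -0.9], [0.9, -0.002, 0.435], [-0.002, -1.0, -0.001]]
offset [-0.395  0.297 -0.704]
[-0.6504833   0.15664714  0.23268071  1.55739577 -0.03458661  1.43266493
  0.70471495]
```

View pics/scene2.png

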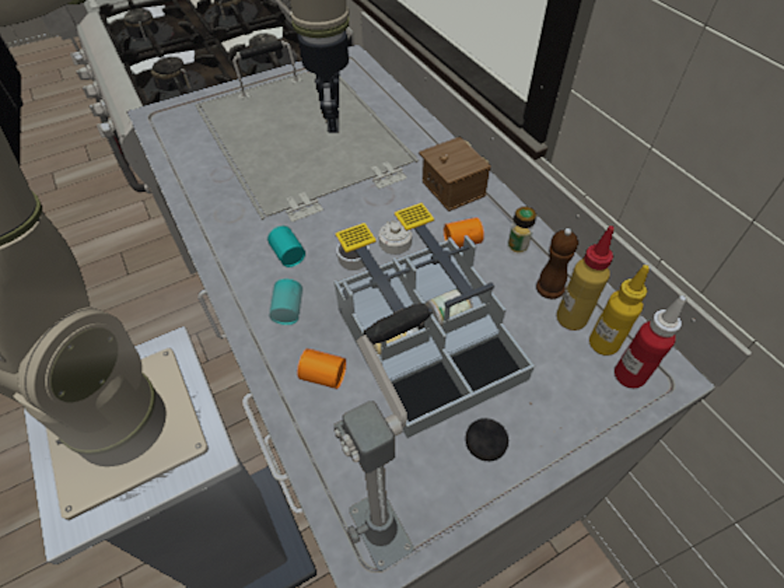

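View pics/wrist2.png

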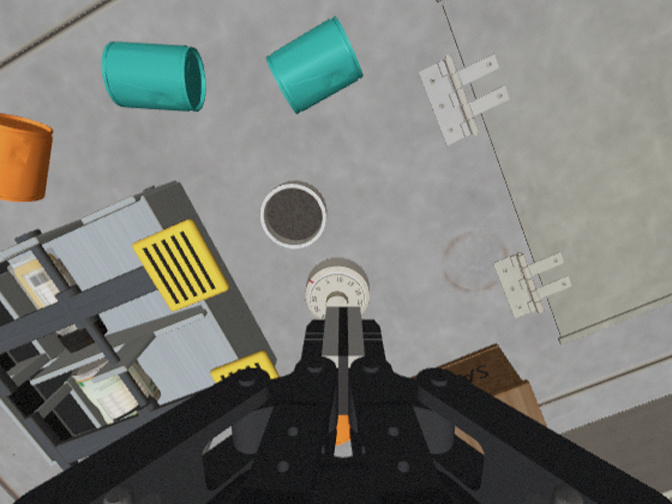

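Scene: the gripper tip is at (333,130), clear of everything. Wrist: the tin with the green label is at (105,390), in the lane of the lower pad (245,365). The jar is at (40,275), in the lane of the upper pad (180,265). I'll cross-check the pad positions in the wrist depth.

```bash
python3 -c "
import numpy as np
w=np.load('w2.npz')['w']
for u,v in [(180,265),(240,365),(337,300),(294,240),(105,395),(40,280)]: print(u,v,np.round(w[int(v/1.2),int(u/1.2)],3))
from h import *
m=manip.camera_model('scene');X=np.array(m['R'])@[.5226,.1984,.2592]+m['t'];q=np.array(m['intrinsics'])@X;print(q[:2]/q[2]*1.4)"
```

```text
180 265 [0.493 0.074 0.151]
240 365 [0.59  0.07  0.152]
337 300 [0.612 0.146 0.056]
294 240 [0.542 0.129 0.024]
105 395 [ 0.586 -0.101  0.101]
40 280 [ 0.457 -0.097  0.08 ]
[333.0222513  145.81467839]
```

```bash
python3 -c "
from h import *
z=np.load('s2.npz');w=z['w'];p=z['p']
for v in range(70,104,3): print(v,np.round(w[v,237],3),np.round(w[v,235],3),p[v,237])
save('tip.png',p[20:120,190:290],5)
"
```

```text
70 [0.52  0.173 0.371] [0.508 0.154 0.385] [0 3 4]
73 [0.507 0.141 0.385] [0.503 0.144 0.384] [59 61 64]
76 [0.505 0.14  0.379] [0.501 0.141 0.379] [17 17 21]
79 [0.508 0.149 0.365] [0.505 0.152 0.364] [19 19 23]
82 [0.514 0.166 0.345] [0.511 0.17  0.344] [26 27 30]
85 [0.522 0.187 0.322] [0.516 0.186 0.325] [36 38 42]
88 [0.521 0.188 0.314] [0.515 0.184 0.318] [25 27 29]
91 [0.52  0.188 0.305] [0.515 0.189 0.307] [34 36 39]
94 [0.521 0.191 0.295] [0.517 0.196 0.293] [43 45 45]
97 [0.661 0.553 0.009] [0.655 0.559 0.007] [138 139 133]
100 [0.653 0.537 0.009] [0.646 0.538 0.011] [132 134 127]
103 [0.645 0.519 0.01 ] [0.641 0.529 0.006] [134 136 129]
```

View pics/tip.png

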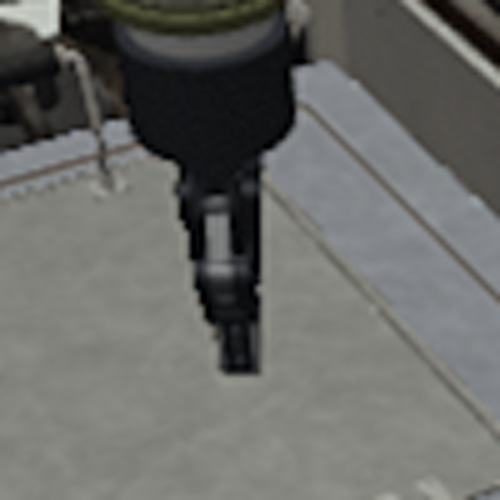

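```bash
python3 -m pendant '{"offset":[[-0.12,0,-0.22],[-0.24,0.05,-0.44],[-0.35,0.15,-0.62],[-0.4,0.25,-0.7],[-0.4,0.25,-0.7],[-0.4,0.25,-0.7]],"turn":[[0,0,0],[0,0,0],[0,0,0],[0,0,0],[0,0,0],[0,0,0]]}'
python3 -c "
from h import *
p,w=cam('scene');save('s3.png',p[60:340,200:440],2.1)
to(.615,.063,.14)"
```

```text
clock: 2.33
position: [0.6134, 0.0681, 0.2101]
ee_rot: [0.599, 0.377, -0.377, -0.598]
ft_force: [-0.3, 0.4, -0.0]
grip_width: 0.0
t 2.375 pos [0.6136 0.068  0.2104] F [0.4 0.  0.2] grip -0.0006833300600941919
axes(cols) [[0.433, 0.001, -0.902], [0.902, -0.001, 0.433], [-0.0, -1.0, -0.001]]
offset [-0.019  0.352 -0.017]
```

View pics/s3.png

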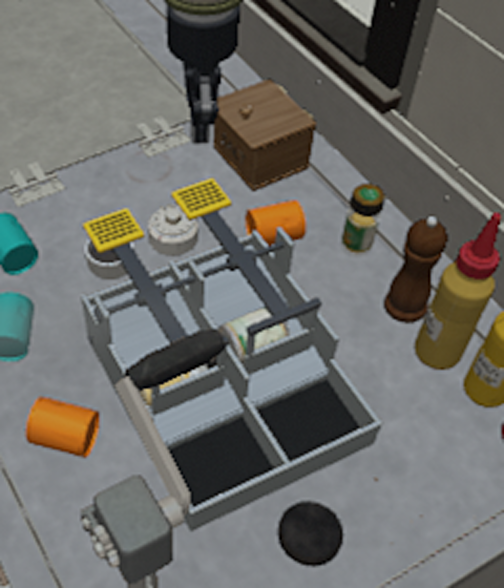

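The tip (200,138 in the crop) hangs straight above the far pad (202,198). I'll go down to the pad and press it.

```bash
python3 -m pendant '{"offset":[[-0.02,0.15,-0.01],[-0.02,0.25,-0.01],[-0.02,0.32,-0.01],[-0.02,0.36,-0.01],[-0.02,0.36,-0.01]],"turn":[[0,0,0],[0,0,0],[0,0,0],[0,0,0],[0,0,0]]}'
python3 -c "
from h import *
to(.615,.061,.102)"
```

```text
clock: 3.0
position: [0.6136, 0.0639, 0.1385]
ee_rot: [0.599, 0.377, -0.377, -0.598]
ft_force: [-0.2, -0.0, 0.3]
grip_width: 0.001
t 3.0 pos [0.6136 0.0639 0.1385] F [-0.2 -0.   0.3] grip 0.0008137671527357574
axes(cols) [[0.432, 0.001, -0.902], [0.902, -0.0, 0.432], [-0.0, -1.0, -0.001]]
offset [-0.01   0.183 -0.012]
```

At TCP z = 0.1385 there is no contact yet. This agrees with the picture, in which the real tips sit about 25 mm behind the nominal TCP. I'll go on until I feel force.

```bash
python3 -m pendant '{"offset":[[-0.01,0.06,-0.01],[-0.01,0.12,-0.01],[-0.01,0.12,-0.01]],"turn":[[0,0,0],[0,0,0],[0,0,0]]}'
python3 -c "
from h import *
p,w=cam('scene');save('s4.png',p[60:340,200:440],2.1)
to(.615,.061,.102)"
```

```text
clock: 3.38
position: [0.6141, 0.0611, 0.1134]
ee_rot: [0.598, 0.376, -0.377, -0.598]
ft_force: [-0.2, 0.4, 1.5]
grip_width: 0.002
t 3.425 pos [0.6142 0.0611 0.114 ] F [-0.8 -0.2  1.2] grip 0.0009319010349200206
axes(cols) [[0.432, -0.0, -0.902], [0.902, -0.001, 0.432], [-0.001, -1.0, 0.0]]
offset [ 0.001  0.06  -0.004]
```

View pics/s4.png

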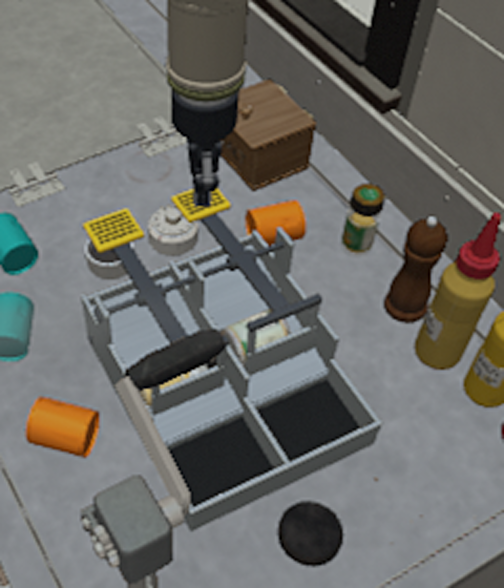

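The fingertips (203,203) rest on the far pad, with about 1.3 N. Now I press about 46 mm and hold.

```bash
python3 -m pendant '{"offset":[[0,0.08,0],[0,0.15,0],[0,0.2,0],[0,0.24,0],[0,0.24,0],[0,0.24,0]],"turn":[[0,0,0],[0,0,0],[0,0,0],[0,0,0],[0,0,0],[0,0,0]]}'
python3 -c "
from h import *
p,w=cam('scene');save('s5.png',p[60:340,200:440],2.1)
to(.614,.061,.066)"
```

```text
clock: 4.18
position: [0.6157, 0.0628, 0.0683]
ee_rot: [0.598, 0.378, -0.376, -0.598]
ft_force: [-2.1, 3.9, 19.6]
grip_width: 0.0
t 4.225 pos [0.6157 0.0629 0.0683] F [-3.1  3.6 18.3] grip -0.003286696340116996
axes(cols) [[0.431, 0.003, -0.902], [0.902, 0.002, 0.431], [0.003, -1.0, -0.002]]
offset [-0.012  0.011  0.004]
```

View pics/s5.png

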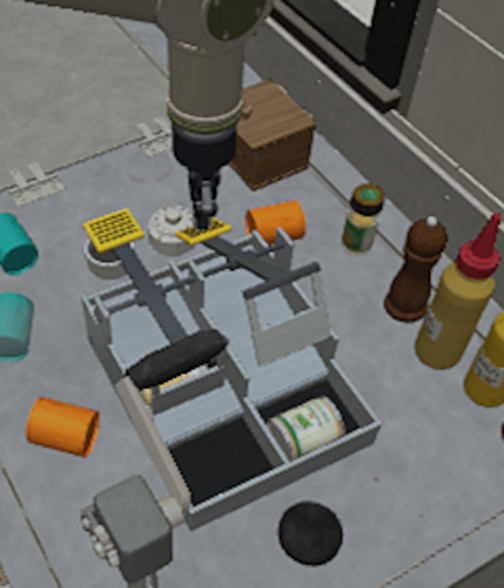

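The gate is at its stop (18 N) and the tin has rolled into the far pocket (305,425). The jar is still in its lane. I'll hold a moment, then let the pad up gently.

```bash
python3 -m pendant '{"offset":[[0,0,0],[0,0,0],[0,0,0],[0,0,0],[0,-0.06,0],[0,-0.12,0],[0,-0.18,0],[0,-0.24,0],[0,-0.35,0],[0,-0.5,0],[0,-0.7,0],[0,-0.7,0]],"turn":[[0,0,0],[0,0,0],[0,0,0],[0,0,0],[0,0,0],[0,0,0],[0,0,0],[0,0,0],[0,0,0],[0,0,0],[0,0,0],[0,0,0]]}'
python3 -m pendant '{"offset":[[0,0,0],[0,0,0],[0,0,0],[0,0,0]],"turn":[[0,0,0],[0,0,0],[0,0,0],[0,0,0]]}'
python3 -c "
from h import *
z=np.load('scene1.npz');w0,p0=z['w'],z['p']
p,w=cam('scene');save('s6.png',p[60:340,200:440],2.1)
to(.614,.061,.2)
for n,(u,v) in dict(padb=(295,154),pada=(253,169),timer=(282,166),ram=(248,184),burner=(348,314)).items():print(n,np.round(w0[v,u],3),np.round(w[v,u],3))
p2,w2=cam('scene');print('tin patch diff',np.abs(p2[240:280,325:365].astype(int)-p[240:280,325:365]).mean())"
```

```text
clock: 5.72
position: [0.6167, 0.0617, 0.2118]
ee_rot: [0.599, 0.38, -0.374, -0.597]
ft_force: [0.4, -0.5, -0.6]
grip_width: -0.004
clock: 6.22
position: [0.6165, 0.0616, 0.2113]
ee_rot: [0.599, 0.379, -0.374, -0.598]
ft_force: [0.5, -0.2, -0.7]
grip_width: -0.003
t 6.275 pos [0.6166 0.0616 0.2114] F [-0.1 -0.1 -0.3] grip 0.0004197006701570293
axes(cols) [[0.432, 0.007, -0.902], [0.902, 0.002, 0.432], [0.005, -1.0, -0.006]]
offset [-0.009  0.057  0.011]
padb [0.616 0.066 0.15 ] [0.615 0.064 0.152]
pada [0.494 0.072 0.151] [0.493 0.071 0.152]
timer [0.614 0.134 0.044] [0.615 0.136 0.043]
ram [0.501 0.136 0.026] [0.501 0.137 0.025]
burner [ 0.525 -0.333  0.021] [ 0.524 -0.334  0.022]
tin patch diff 0.5135416666666667
```

View pics/s6.png

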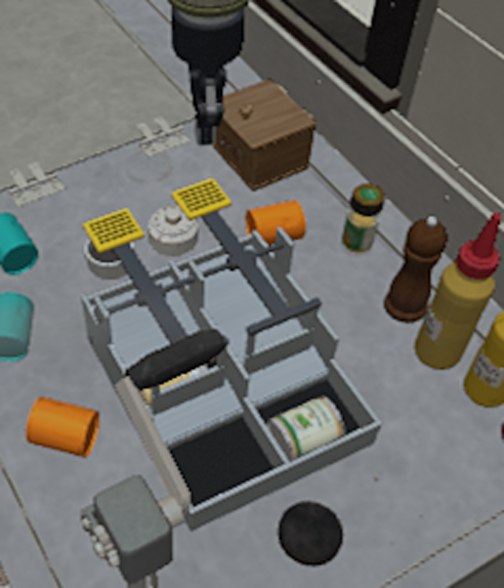

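The tin lies still in the far pocket (305,425), both pads are up and both gates shut. The jar is still behind its gate (180,375), nothing beside the rack has moved, and the robot is clear.

```bash
python3 -c "
from workcell import manip
print(manip.hand_in())"
```

```text
the job is handed in; nothing more can be done
None
```

The tin is in its catch pocket and the job is handed in at about 6.3 s on the robot's clock; no verdict was reported. The tin lay in the far lane (lane b). I pressed that lane's yellow pad down to its stop (about 19 N) with the shut fingertips. I held it there until the tin had rolled into the pocket, then let the pad up slowly and backed off above it.

**Last checks:**
- **Tin:** it lay still in the pocket, with no visible movement between two successive pictures.
- **Gates:** both pads were back at about 151 mm, so both gates were shut.
- **Jar:** it was still behind its gate.
- **Things beside the rack:** the timer, dish and burner cap were unmoved to within about 2 mm.
- **Robot:** it was touching nothing, with the wrist force near zero.

**One disagreement:** the real fingertips sat about 25–30 mm behind the nominal tool point. Both the camera depth and the height at which I felt contact showed this. I worked from the felt contact instead.

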